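Load the seasoning stand and hold it up to the phone

TASK

Fill the seasoning stand while it stands on the worktop: set the salt shaker into its empty round cup and the stock-cube carton into its rectangular cup, beside the spice jar that is already there. Then lift the stand by the wooden grip on its post and hold it up to the phone, so that the chef on the video call can check it: level, straight in front of the lens with the post about 20 cm from it, the seasonings (the middle of the stand's load) at lens height, and the side with the stock-cube carton facing the phone so that all three show. Finish while holding it still there; keep off the phone and leave the other things where they are.

Things in the scene. Friction and masses are not known exactly. Their poses are not given: they have to be found in the camera images.
- stand: Seasoning stand, loose, 0.36 kg: wooden disc 208 mm across with three steel cups round a post. Origin: centre of underside; z up. Rectangular cup 70 mm from the post on its +x side; empty round cup at x -35, y +60.6 mm; spice jar's at x -35, y -60.6. Cup rims 47 mm, floors 16 mm above the underside. Flat wooden grip on the post: 34 mm along x, 14 mm along y, from 130 to 184 mm up.
- grip (a point): Point in the stand's wooden grip to grasp: on the post's axis, 160 mm above the underside, 24 mm below the grip's top. Axes as the stand's: close the fingers along y, across the 14 mm. The cups' contents reach up to 121 mm above the underside.
- stand_mid (a point): Point on the post's axis 60 mm above the stand's underside, 100 mm below grip: the middle of the seasonings as seen by the phone. Axes as the stand's.
- cup_round (a point): Centre of the floor of the empty round cup: inside diameter 49 mm, 31 mm deep. Axes as the stand's.
- cup_box (a point): Centre of the floor of the rectangular cup: inside 55 mm along the stand's x, 44 mm along its y, 31 mm deep. Axes as the stand's.
- cup_jar (a point): Centre of the floor of the other round cup (inside diameter 49 mm), in which the spice jar stands from the start. Axes as the stand's.
- salt_shaker: The glass salt shaker with a grey cap, 44 mm across at the body, 90 mm high, about 0.1 kg, standing on the worktop. The cap (above 66 mm) is 34 mm across. Origin: centre of its underside; z up. Round, so its yaw means nothing; its slightly uneven foot lets it lean about 2 degrees.
- stock_box: The small striped carton of stock cubes, 40 mm along its x, 51 mm along its y, 88 mm high, about 0.085 kg, standing on the worktop. Origin: centre of its underside; z up. Fits the rectangular cup with its y (51 mm) along the stand's x, either way round.
- spice_jar: The spice jar with a black cap, 41 mm across, 105 mm high, 0.11 kg, already standing in the stand's other round cup. Origin: centre of its underside; z up.
- phone: Phone in an aluminium desk stand, fixed on the worktop: slab 72 x 150 x 8.5 mm, upright, leaning back 14 degrees, top 180 mm above the worktop; foot 82 mm wide, from 38 mm before to 62 mm behind the origin. Origin: on the worktop under the phone; the screen faces its own -x; z up.
- lens (a point): The front lens of the phone, at the top of the screen, 172 mm above the worktop. Axes as phone's (upright, not leaning): straight in front of the lens is -x.
- mug: Bystander: a plain cream mug, 83 mm across, 94 mm high, handle on one side. Origin: underside, near its middle. To be left alone.
- jam_jar: Bystander: a jam jar, 69 mm across, 99 mm high. Origin: underside, near its middle. To be left alone.
- kitchen_timer: Bystander: a white clockwork timer, 66 mm across, 54 mm high. Origin: underside, near its middle. To be left alone.
- teaspoon: Bystander: a steel teaspoon, 130 mm long. Origin: underside, near its middle. To be left alone.
- wooden_spoon: Bystander: a wooden spoon, 316 mm long. Origin: underside, near its middle. To be left alone.
- tumbler: Bystander: a clear drinking glass, 81 mm across, 91 mm high. Origin: underside, near its middle. To be left alone.
Things that resemble listed ones, but are neither listed nor needed, are in the scene too. What is shaped like the salt_shaker but turquoise is not meant. Of the things that look like the stock_box, take the one that is farthest from the robot's base at the start.

How it is judged:
By the outcome, as a careful person would: the job done as asked, in the order asked, and still so for the second after the job is handed in, while the arm keeps its last pose, push and grip.
It also fails if it takes over 72 s, if anything falls off the work surface, if the arm or the gripper's body presses on something with over 40 N, if the wrist force passes 120 N, or if a joint passes its speed limit or range.

ROBOT

A 6-joint arm with a two-finger parallel gripper is mounted at the origin on a cart in front of the work surface, level with it; the furniture and walls round the work are solid. World frame = base frame: x ahead of the robot, y to its left, z up, the work surface at z = 0. Lengths are in m, angles in degrees, forces in N, time in s.
With the tool pointing down it reaches from about 0.275 to 0.975 m from the base axis. Payload 8.4 kg.
Tool frame: the origin (TCP) lies at the very end of the fingers, on their centre line; the grasp point (between the pads) lies 19 mm behind it (manip.grip_point_offset is the distance from the TCP to the grasp point, in m); z points along the fingers, y is the line along which they close (so a half turn about z gives the same grasp; the last joint's range is limited). The gripper opens to 92 mm and grips with 3 to 60 N. Pads are 20 mm wide; open, the fingers measure 128 mm over their backs; the gripper's body (75 mm by 189 mm) begins 69 mm behind the grasp point.
Start: joints at [-0.138, 20.225, 93.587, -0, 66.188, -0.138], TCP at [0.625, -0, 0.215] pointing down, gripper open.
Joint ranges: [-150.9, 150.9], [-52.94, 120.26], [3.33, 152.33], [-74.26, 254.26], [0, 154.13], [-172.89, 172.89]. Speed limits (degrees/s): [127.2, 127.2, 159.86, 180, 180, 180].

INTERFACE

Orientations are given as [roll, pitch, yaw] about the fixed x, y, z axes, in that order (R = Rz(yaw) Ry(pitch) Rx(roll)).
In Python, from plant import manip gives the robot as it stands.
- The arm moves only by the tool drive_tool, never from a script. Its argument "steps" is a list of rows, each an object with "angular": the turn, a rotation vector about the tool's x, y, z each as a share of 0.15 rad, from -1 to 1, a list of three; "linear": the shift along the tool's x, y, z each as a share of 0.05 m, from -1 to 1, a list of three; "grip": the opening, from 0 (shut) to 1 (fully open). In form: [{"angular": [rx, ry, rz], "linear": [tx, ty, tz], "grip": grip}, ...]. A call has 1 to 20 rows; each row shifts and turns the commanded pose from where the row before left it, along the tool's axes as they then stand; what a row does not reach is not made up. A row lasts 1/10 s, in which the tool goes at most 50 mm and 8.59 degrees, less where a joint would pass 70% of its speed; a pose out of reach is approached as far as the arm can. A call with a number of a shift or a turn outside -1 to 1 is refused whole. A call with a gripper value outside its range is refused whole. The fingers move at their own pace and stop on an object; the grip force is fixed at half the most. Time passes only in rows, so rows that do not move let the fingers close. It gives the time, the measured TCP pose, the force, the opening and the grip force at its end, in the units of the state.
- manip.observe(): the state, without advancing time (a new reading comes with each control period).
- manip.grab_frame(name): name is "scene" or "side" or "wrist"; returns the picture (480x640x3 uint8, red, green, blue); there is no depth.
- manip.calibration(name): a dict with "camera_matrix" (3x3 intrinsics, pixels), "k1" (the pictures are not rectified: a ray, as slopes to the right and down, at radius r is drawn at 1 + k1 r^2 times it, then the intrinsics apply), "world_from_camera" (4x4, takes a point from camera to world coordinates). Camera axes: x right, y up, looking along -z (the intrinsics and any distortion apply to the point x, -y, -z); pixel columns grow to the right and rows downward; lengths in m; the calibration is good to about 2 mm. A picture is of the moment at which its call begins: read the wrist's pose just before it. calibration takes no time and is no camera call; for the wrist camera it gives the pose at the moment of the call.
- manip.finish_job(): hands the job in; it is judged then, once.
The state is a dict: "time": time; "q": joint angles; "qd": joint speeds; "joint_torque": joint torques, N m; "eef_pos": TCP position; "tcp_rot": TCP orientation; "ft_force": force on the tool from outside, world axes, zero at the start; "torque": the same for the moment, N m; "finger_gap": opening from 0.0 (shut) to 1.0 (fully open); "grip_force": force on a finger pad.
Only numpy, scipy, OpenCV 4.12 (cv2) and the standard library are available. Lean on these libraries where they do the work, as an engineer would, in place of code of your own. Each camera call takes 0.05 s, during which the arm holds its last target. There are 200 camera calls.

## Working session

There is one attempt and no reset: what is moved stays moved. The work goes in short steps, Python scripts to look and compute and a tool call to move; the robot and the scene stay as the last step left them, time stands still between calls to the robot, and variables do not carry over. Pictures are saved under pics/ and viewed, at most 10 in all, crops included, and the job is handed in when it is done.

Besides the shell and the picture viewer there is one more tool, called after "Emit:" as a command line: name --argument value ..., lists and objects as JSON in quotes. drive_tool: Moves the arm, as the interface text tells. Its arguments: {"type":"object","properties":{"steps":{"type":"array","items":{"type":"object","properties":{"angular":{"type":"array","items":{"type":"number"}},"linear":{"type":"array","items":{"type":"number"}},"grip":{"type":"number"}}}}},"required":["steps"]}

```bash
ls; mkdir -p pics
cat > h.py <<'E'
import numpy as np, cv2
from plant import manip
def grab(n, name):
    c=manip.calibration(n); im=manip.grab_frame(n); cv2.imwrite(f'pics/{name}.png', im[:,:,::-1]); np.savez(f'pics/{name}.npz', im=im, K=c['camera_matrix'],k1=c['k1'],T=c['world_from_camera']); return im
def load(name): return np.load(f'pics/{name}.npz')
def ray(name,uv):
    d=load(name); K=d['K']; k=float(d['k1'])
    p=cv2.undistortPoints(np.array([[uv]],float),K,np.array([k,0,0,0]))[0,0]
    T=d['T']; v=T[:3,:3]@np.array([p[0],-p[1],-1]); return T[:3,3],v/np.linalg.norm(v)
def onz(name,uv,z):
    o,v=ray(name,uv); return o+v*(z-o[2])/v[2]
def proj(name,P):
    d=load(name); K=d['K']; T=d['T']; c=T[:3,:3].T@(np.array(P,float)-T[:3,3]); s=np.array([c[0],-c[1]])/-c[2]; s=s*(1+float(d['k1'])*(s@s)); return np.array([K[0,0]*s[0]+K[0,2],K[1,1]*s[1]+K[1,2]])
def tri(a,b):
    # a,b: (name,uv)
    o1,v1=ray(*a);o2,v2=ray(*b); A=np.stack([v1,-v2],1); t=np.linalg.lstsq(A,o2-o1,rcond=None)[0]
    p,q=o1+t[0]*v1,o2+t[1]*v2; return (p+q)/2,np.linalg.norm(p-q)
E
python3 - <<'E'
from h import *
s=manip.observe(); print(s['time'],s['eef_pos'],s['tcp_rot'],s['finger_gap'],manip.grip_point_offset)
for n in ('scene','side','wrist'):
    grab(n,n+'0'); d=load(n+'0'); print(n,d['K'].round(1).tolist(),d['k1'],d['T'].round(3).tolist())
E
```

```text
pics
0.0 [6.24491103e-01 8.51254161e-06 2.13852361e-01] [-1.79919408e+02 -4.67818121e-04  9.00022139e+01] 0.9986360728950877 0.0187
scene [[621.3, 0.0, 320.3], [0.0, 621.3, 245.5], [0.0, 0.0, 1.0]] -0.015589169708463965 [[0.577, 0.518, -0.632, -0.391], [-0.817, 0.379, -0.435, -0.664], [0.014, 0.767, 0.641, 1.056], [0.0, 0.0, 0.0, 1.0]]
side [[618.3, 0.0, 317.2], [0.0, 618.3, 241.0], [0.0, 0.0, 1.0]] -0.08314257419054118 [[0.999, 0.007, -0.034, 0.484], [-0.032, 0.556, -0.831, -1.16], [0.012, 0.831, 0.556, 0.914], [0.0, 0.0, 0.0, 1.0]]
wrist [[370.8, 0.0, 320.5], [0.0, 370.8, 241.7], [0.0, 0.0, 1.0]] -0.05840892704827658 [[1.0, 0.0, 0.001, 0.625], [-0.001, 0.961, 0.277, 0.077], [-0.001, -0.277, 0.961, 0.385], [0.0, 0.0, 0.0, 1.0]]
```

View pics/scene0.png

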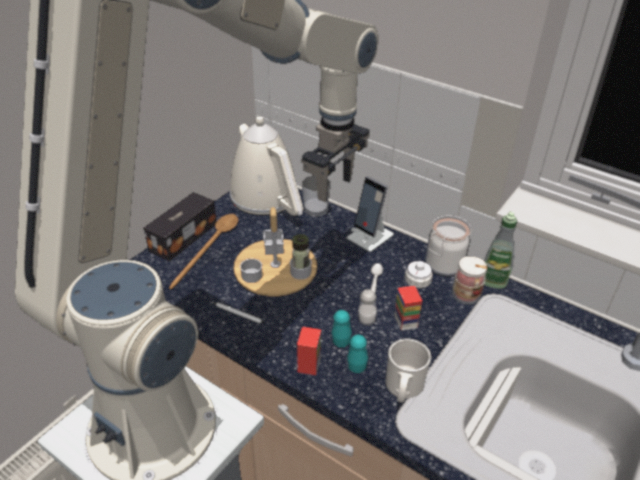

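View pics/side0.png

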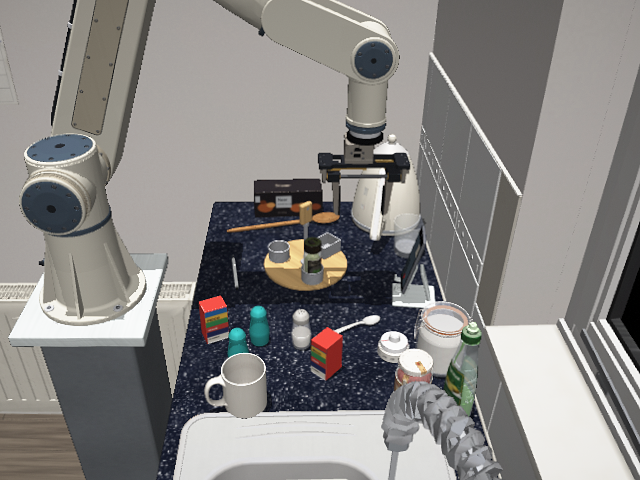

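View pics/wrist0.png

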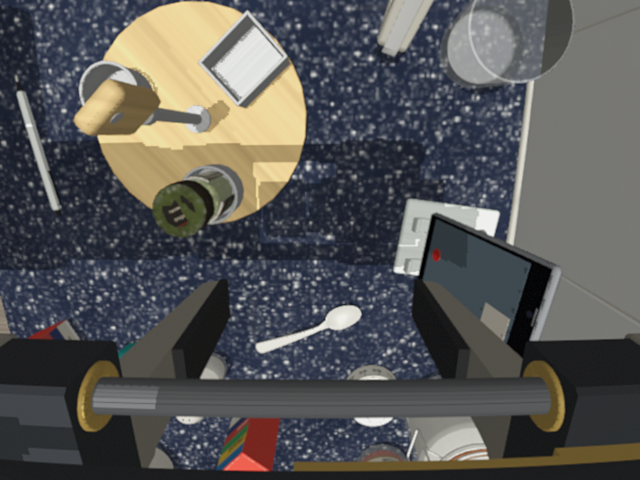

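Scene: the stand is at (275,265) and the salt shaker, white with a grey cap, at (367,305). Turquoise look-alikes stand at (342,328) and (358,353). The candidate cartons are A at scene (309,350), side (214,320), and B at scene (407,307), side (326,355). B is clearly farther from the base, so B is the one meant. I'll confirm in one enlarged crop.

Run:
```python
from h import *
s=cv2.imread('pics/scene0.png')[265:385,290:440]; d=cv2.imread('pics/side0.png')[290:390,190:350]
a=cv2.resize(s,None,fx=3.6,fy=3.6,interpolation=cv2.INTER_CUBIC)[:, :390*2]
s=cv2.resize(s,(450,360),interpolation=cv2.INTER_CUBIC)
s=cv2.imread('pics/scene0.png')[270:350,345:435]; d=cv2.imread('pics/side0.png')[300:390,280:360]
a=cv2.resize(s,(400,356),interpolation=cv2.INTER_CUBIC); b=cv2.resize(d,(400,450),interpolation=cv2.INTER_CUBIC)
o=np.zeros((450,800,3),np.uint8); o[:356,:400]=a; o[:,400:]=b; cv2.imwrite('pics/crop1.png',o)
for n,uv in (('side0',(214,320)),('side0',(326,355)),('scene0',(309,350)),('scene0',(407,307))):
    P=onz(n,uv,.045); print(n,uv,P.round(3),np.hypot(*P[:2]).round(3))
```

```text
side0 (214, 320) [ 0.307 -0.16   0.045] 0.346
side0 (326, 355) [ 0.541 -0.269  0.045] 0.604
scene0 (309, 350) [ 0.309 -0.158  0.045] 0.347
scene0 (407, 307) [ 0.543 -0.264  0.045] 0.603
```

View pics/crop1.png

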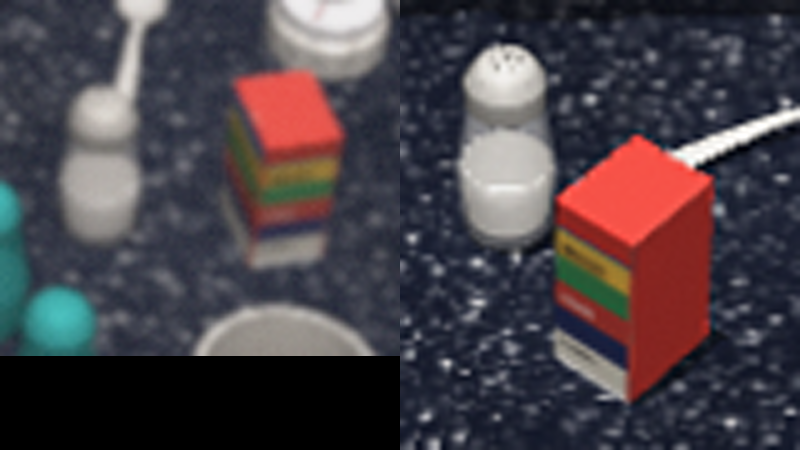

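Crop confirms it: B is the striped, red-topped carton, and the salt shaker with its grey cap stands left of it. Next I measure the corners across views.

Run:
```python
from h import *
# box top corners, side & scene
S={'l':(311.4,340.6),'b':(327.4,327.4),'r':(342.4,336),'f':(326.4,348.6)}
for k,v in S.items(): print('side',k,onz('side0',v,.088).round(4))
C={'l':(398.3,288.5),'b':(415.2,286.2),'r':(422.2,300.8),'f':(404.6,305.5)}
for k,v in C.items(): print('scene',k,onz('scene0',v,.088).round(4))
cs=np.mean(list(S.values()),0);cc=np.mean(list(C.values()),0)
print('box top',*tri(('side0',cs),('scene0',cc)))
# salt cap top dots centre: side crop (508,60)->; scene crop (103,90)
print('salt top',*tri(('side0',(301.4,311.5)),('scene0',(368,290.5))))
print('salt base', onz('side0',(301.3,344),0.01), onz('scene0',(367,318),.01))
# stand: disc by wrist
print('rect rim wrist',[onz('wrist0',p,.047).round(4) for p in ((248,12),(287,58),(240,106),(202,62))])
print('postbase',onz('wrist0',(199,120),.012), 'grip top wrist', onz('wrist0',(95,120),.184))
for n,lo,hi in (('wrist0',(15,60,120),(28,200,255)),('side0',(15,60,120),(28,220,255)),('scene0',(15,60,100),(28,220,255))):
    h=cv2.cvtColor(load(n)['im'],cv2.COLOR_RGB2HSV); m=cv2.inRange(h,lo,hi)
    m=cv2.morphologyEx(m,cv2.MORPH_OPEN,np.ones((3,3))); k,l,st,ce=cv2.connectedComponentsWithStats(m); i=1+np.argmax(st[1:,4])
    pts=cv2.convexHull(np.argwhere(l==i)[:,::-1].astype(np.int32))[:,0]
    W=np.array([onz(n,p.astype(float),.012)[:2] for p in pts]); (cx,cy),r=cv2.minEnclosingCircle(W.astype(np.float32)); print(n,st[i],cx,cy,r)
    A=np.c_[2*W,np.ones(len(W))]; s=np.linalg.lstsq(A,(W**2).sum(1),rcond=None)[0]; print(' fit',s[:2],np.sqrt(s[2]+s[:2]@s[:2]))
# phone corners: side and scene lens ?
```

```text
side l [ 0.5111 -0.2726  0.088 ]
side b [ 0.5439 -0.2349  0.088 ]
side r [ 0.5721 -0.2606  0.088 ]
side f [ 0.5392 -0.2954  0.088 ]
scene l [ 0.5426 -0.2362  0.088 ]
scene b [ 0.5717 -0.2635  0.088 ]
scene r [ 0.5397 -0.2984  0.088 ]
scene f [ 0.5041 -0.2741  0.088 ]
box top [ 0.54096826 -0.26706128  0.0874455 ] 0.002219224440790172
salt top [ 0.49312857 -0.18692245  0.09078581] 0.0023158328899212455
salt base [ 0.49210685 -0.19887349  0.01      ] [ 0.48966505 -0.19213354  0.01      ]
rect rim wrist [array([0.5645, 0.1768, 0.047 ]), array([0.596 , 0.1409, 0.047 ]), array([0.5544, 0.1024, 0.047 ]), array([0.5237, 0.1386, 0.047 ])]
postbase [0.50642826 0.09252936 0.012     ] grip top wrist [0.50466598 0.08662672 0.184     ]
wrist0 [   97     1   210   221 23935] 0.50551438331604 0.09371107071638107 0.10515924543142319
 fit [0.50548996 0.0937379 ] 0.10459577807742537
side0 [ 264  239   83   51 1897] 0.5039958953857422 0.09199748933315277 0.10792094469070435
 fit [0.50475447 0.09172425] 0.10544643934641905
scene0 [ 234  239   83   57 2341] 0.5052529573440552 0.09283861517906189 0.10824743658304214
 fit [0.50598939 0.09180202] 0.10622722055511319
```

Run:
```python
from h import *
w=cv2.imread('pics/wrist0.png')[190:370,380:580]; s=cv2.imread('pics/scene0.png')[170:260,335:405]; d=cv2.imread('pics/side0.png')[210:310,380:450]
o=np.zeros((540+0,800,3),np.uint8)
o[:360,:400]=cv2.resize(w,(400,360),interpolation=cv2.INTER_CUBIC)
o[:257*2-0,400:800]=0
o[:514,400:800]=cv2.resize(s,(400,514),interpolation=cv2.INTER_CUBIC)
cv2.imwrite('pics/crop2.png',o)
# side at 6x 
cv2.imwrite('pics/crop3.png',cv2.resize(d,(420,600),interpolation=cv2.INTER_CUBIC))
```

```text
(no output)
```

View pics/crop2.png

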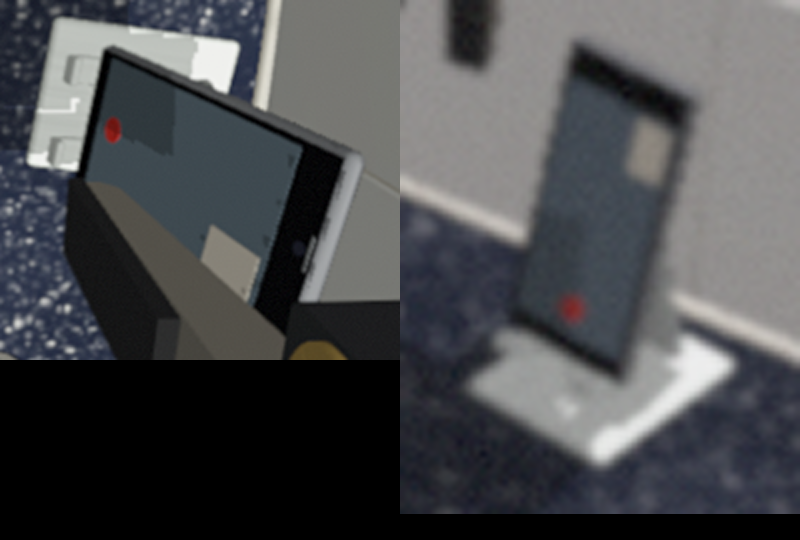

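View pics/crop3.png

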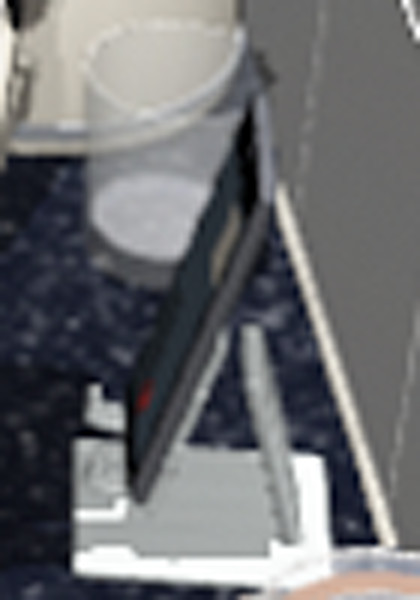

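Crop 2 shows the lens at wrist (529,313.5). The foot corners are at wrist (410,199), (499,211), (394,272.5). In scene they are at (347,238), (370,251), (394,233), with the phone top at (365.6,178) and (386.6,187). Crop 3 gives the side foot corners (392.5,283), (392,306), (428,308), (434,286).

Run:
```python
from h import *
ang=lambda a,b: np.degrees(np.arctan2(*(b-a)[1::-1])).round(1)
L=onz('wrist0',(529,313.5),.172); print('lens',L)
print('proj lens scene,side',proj('scene0',L),proj('side0',L))
z=.005
W=[onz('wrist0',p,z) for p in ((410,199),(499,211),(394,272.5))]; print(np.round(W,4)); print('x dir',ang(W[0],W[1]),'y dir',ang(W[2],W[0]),[np.linalg.norm(W[0]-W[i]).round(3) for i in (1,2)])
C=[onz('scene0',p,z) for p in ((346.9,237.9),(370,250.9),(394.2,233.4))]; print(np.round(C,4)); print('ydir',ang(C[1],C[0]),'x dir',ang(C[1],C[2]),[np.linalg.norm(C[1]-C[i]).round(3) for i in (0,2)])
S=[onz('side0',p,z) for p in ((392.5,283.3),(392,305.8),(428.3,308.3),(434.2,285.8))]; print(np.round(S,4)); print('ydir',ang(S[1],S[0]),ang(S[2],S[3]),'x dir',ang(S[1],S[2]),ang(S[0],S[3]))
T=[onz('wrist0',p,.18) for p in ((559,267.5),(530,340))]; print('top edge wrist',np.round(T,4),'ydir',ang(T[1],T[0]))
T=[onz('scene0',p,.18) for p in ((365.6,177.9),(386.6,187))]; print('top edge scene',np.round(T,4),'ydir',ang(T[1],T[0]))
```

```text
lens [ 0.75941801 -0.03252485  0.172     ]
proj lens scene,side [373.90977174 183.25227015] [421.75114948 235.63595923]
[[ 0.7169  0.0139  0.005 ]
 [ 0.8126  0.0015  0.005 ]
 [ 0.7046 -0.0673  0.005 ]]
x dir -7.3 y dir 81.4 [np.float64(0.097), np.float64(0.082)]
[[ 0.7118  0.0094  0.005 ]
 [ 0.7026 -0.0689  0.005 ]
 [ 0.8037 -0.0833  0.005 ]]
ydir 83.3 x dir -8.1 [np.float64(0.079), np.float64(0.102)]
[[ 0.7141  0.0131  0.005 ]
 [ 0.7018 -0.0711  0.005 ]
 [ 0.7842 -0.0818  0.005 ]
 [ 0.8136  0.0014  0.005 ]]
ydir 81.7 70.5 x dir -7.4 -6.7
top edge wrist [[ 0.7682  0.002   0.18  ]
 [ 0.7583 -0.0472  0.18  ]] ydir 78.7
top edge scene [[ 0.757  -0.0087  0.18  ]
 [ 0.7537 -0.0723  0.18  ]] ydir 87.0
```

Emit:
drive_tool --steps '[{"angular": [0, 0, -0.92], "linear": [0, 0, 0], "grip": 1}, {"angular": [0, 0, -0.92], "linear": [0, 0, 0], "grip": 1}, {"angular": [0, 0, -0.92], "linear": [0, 0, 0], "grip": 1}, {"angular": [0, 0, -0.92], "linear": [0, 0, 0], "grip": 1}, {"angular": [0, 0, -0.92], "linear": [0, 0, 0], "grip": 1}, {"angular": [0, 0, -0.92], "linear": [0, 0, 0], "grip": 1}, {"angular": [0, 0, -0.92], "linear": [0, 0, 0], "grip": 1}, {"angular": [0, 0, -0.92], "linear": [0, 0, 0], "grip": 1}, {"angular": [0, 0, -0.92], "linear": [0, 0, 0], "grip": 1}, {"angular": [0, 0, 0], "linear": [-0.02, -0.5, 0], "grip": 1}, {"angular": [0, 0, 0], "linear": [-0.02, -0.5, 0], "grip": 1}, {"angular": [0, 0, 0], "linear": [-0.02, -0.5, 0], "grip": 1}, {"angular": [0, 0, 0], "linear": [-0.02, -0.5, 0], "grip": 1}, {"angular": [0, 0, 0], "linear": [-0.02, -0.5, 0], "grip": 1}, {"angular": [0, 0, 0], "linear": [-0.02, -0.5, 0], "grip": 1}, {"angular": [0, 0, 0], "linear": [-0.02, -0.5, 0], "grip": 1}, {"angular": [0, 0, 0], "linear": [-0.02, -0.5, 0], "grip": 1}, {"angular": [0, 0, 0], "linear": [-0.02, -0.5, 0], "grip": 1}, {"angular": [0, 0, 0], "linear": [0, 0, 0], "grip": 1}, {"angular": [0, 0, 0], "linear": [0, 0, 0], "grip": 1}]'

```text
time: 2.15
eef_pos: [0.5607, -0.2159, 0.2144]
tcp_rot: [180.0, -0.0, 161.1]
ft_force: [-0.4, -1.1, 0.3]
finger_gap: 1.003
grip_force: 0.0
```

Run:
```python
from h import *
s=manip.observe(); print(s['time'],s['eef_pos'],s['tcp_rot'],s['q'])
grab('wrist','wrist1')
print(proj('wrist1',(.493,-.187,.09)),proj('wrist1',(.491,-.19,0)))
```

```text
2.15 [ 0.56065578 -0.2158689   0.21437614] [ 1.79978313e+02 -2.75604238e-02  1.61082748e+02] [-2.12135240e+01  1.81126825e+01  9.66514867e+01  2.26431973e-02
  6.52642397e+01 -9.23057469e+01]
[328.5001681  141.75102504] [323.17654822 139.38652417]
```

View pics/wrist1.png

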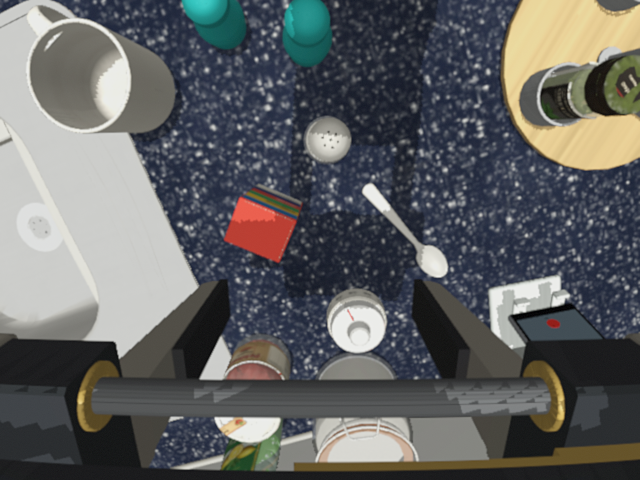

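The salt shaker is at (327.5,139), seen from straight above. The box's red top has corners near (243,192), (301,212), (279,262), (225,242). The teaspoon lies to the right of them.

Run:
```python
from h import *
im=load('wrist1')['im']; h=cv2.cvtColor(im,cv2.COLOR_RGB2HSV)
r=im[100:180,290:370].astype(int); m=((r.max(2)>95)&(r.max(2)-r.min(2)<45)).astype(np.uint8)
m=cv2.morphologyEx(m,cv2.MORPH_OPEN,np.ones((7,7))); k,l,st,ce=cv2.connectedComponentsWithStats(m); i=1+np.argmax(st[1:,4])
c=max(cv2.findContours((l==i).astype(np.uint8),0,1)[0],key=len); e=cv2.fitEllipse(c); print(st[i],e); uv=np.array(e[0])+(290,100)
print('salt',uv,onz('wrist1',uv,.08),onz('wrist1',uv,.04)); 
print('with side',tri(('wrist1',(328,138)),('side0',(301.4,311.5))),'scene',tri(('wrist1',(328,138)),('scene0',(368,290.5))))
m=cv2.inRange(h,(0,140,150),(6,255,255))|cv2.inRange(h,(174,140,150),(180,255,255)); m[:170]=0;m[290:]=0; m=cv2.morphologyEx(m,cv2.MORPH_OPEN,np.ones((5,5)))
k,l,st,ce=cv2.connectedComponentsWithStats(m); i=1+np.argmax(st[1:,4]); c=max(cv2.findContours((l==i).astype(np.uint8),0,1)[0],key=len)
R=cv2.minAreaRect(c); B=cv2.boxPoints(R); print(st[i],B.tolist()); W=np.array([onz('wrist1',b.astype(float),.088) for b in B]); print(W.round(4),W.mean(0))
for i in range(4): d=W[(i+1)%4]-W[i]; print(np.linalg.norm(d).round(4),np.degrees(np.arctan2(d[1],d[0])).round(1))
print('box h',tri(('wrist1',B.mean(0).astype(float)),('side0',(326.9,338.15))))
```

```text
[  15   17   46   45 1688] ((37.055503845214844, 39.250701904296875), (45.06623458862305, 45.94416809082031), 98.2256851196289)
salt [327.05550385 139.2507019 ] [ 0.49100025 -0.18732174  0.08      ] [ 0.49157045 -0.18679222  0.04      ]
with side (array([ 0.49142543, -0.18644633,  0.08900122]), np.float64(0.002416117963414792)) scene (array([ 0.49047659, -0.1871612 ,  0.09467301]), np.float64(0.0014015583021024546))
[ 226  198   69   63 2631] [[221.75741577148438, 239.01776123046875], [239.42311096191406, 196.11538696289062], [296.1065368652344, 219.45562744140625], [278.44085693359375, 262.3580017089844]]
[[ 0.5385 -0.2966  0.088 ]
 [ 0.5099 -0.2688  0.088 ]
 [ 0.5431 -0.2319  0.088 ]
 [ 0.5733 -0.2589  0.088 ]] [ 0.54120605 -0.26402919  0.088     ]
0.0399 135.8
0.0496 48.0
0.0404 -41.8
0.0512 -132.7
box h (array([ 0.54139026, -0.26433233,  0.08622427]), np.float64(0.0004245642882854479))
```

Emit:
drive_tool --steps '[{"linear": [0.3, 0.02, 0], "angular": [0, 0, 0], "grip": 1}, {"linear": [0.3, 0.02, 0], "angular": [0, 0, 0], "grip": 1}, {"linear": [0.3, 0.02, 0], "angular": [0, 0, 0], "grip": 1}, {"linear": [0.3, 0.02, 0], "angular": [0, 0, 0], "grip": 1}, {"linear": [0.3, 0.02, 0], "angular": [0, 0, 0], "grip": 1}, {"linear": [0, 0, 0.45], "angular": [0, 0, 0], "grip": 1}, {"linear": [0, 0, 0.45], "angular": [0, 0, 0], "grip": 1}, {"linear": [0, 0, 0.45], "angular": [0, 0, 0], "grip": 1}, {"linear": [0, 0, 0.45], "angular": [0, 0, 0], "grip": 1}, {"linear": [0, 0, 0.45], "angular": [0, 0, 0], "grip": 1}, {"linear": [0, 0, 0.45], "angular": [0, 0, 0], "grip": 1}, {"linear": [0, 0, 0.45], "angular": [0, 0, 0], "grip": 1}, {"linear": [0, 0, 0.16], "angular": [0, 0, 0], "grip": 1}, {"linear": [0, 0, 0.16], "angular": [0, 0, 0], "grip": 1}, {"linear": [0, 0, 0], "angular": [0, 0, 0], "grip": 0.7}, {"linear": [0, 0, 0], "angular": [0, 0, 0], "grip": 0.5}, {"linear": [0, 0, 0], "angular": [0, 0, 0], "grip": 0.3}, {"linear": [0, 0, 0], "angular": [0, 0, 0], "grip": 0}, {"linear": [0, 0, 0], "angular": [0, 0, 0], "grip": 0}]'

```text
time: 4.1
eef_pos: [0.4918, -0.1871, 0.0416]
tcp_rot: [-180.0, 0.1, 161.2]
ft_force: [-0.0, -0.4, -0.4]
finger_gap: 0.591
grip_force: 0.0
```

Emit:
drive_tool --steps '[{"linear": [0, 0, 0], "angular": [0, 0, 0], "grip": 0}, {"linear": [0, 0, 0], "angular": [0, 0, 0], "grip": 0}, {"linear": [0, 0, 0], "angular": [0, 0, 0], "grip": 0}, {"linear": [0, 0, 0], "angular": [0, 0, 0], "grip": 0}, {"linear": [0, 0, 0], "angular": [0, 0, 0], "grip": 0}]'

```text
time: 4.6
eef_pos: [0.4916, -0.1869, 0.0411]
tcp_rot: [180.0, 0.0, 161.2]
ft_force: [0.4, 0.8, 2.3]
finger_gap: 0.392
grip_force: 29.8
```

Emit:
drive_tool --steps '[{"linear": [0, 0, -0.2], "angular": [0, 0, 0], "grip": 0}, {"linear": [0, 0, -0.4], "angular": [0, 0, 0], "grip": 0}, {"linear": [0, 0, -0.5], "angular": [0, 0, 0], "grip": 0}, {"linear": [0, 0, -0.5], "angular": [0, 0, 0], "grip": 0}, {"linear": [0, 0, -0.5], "angular": [0, 0, 0], "grip": 0}, {"linear": [0, 0, -0.5], "angular": [0, 0, 0], "grip": 0}, {"linear": [0, 0, -0.4], "angular": [0, 0, 0], "grip": 0}, {"linear": [0.267, 0.489, 0], "angular": [0, 0, 0], "grip": 0}, {"linear": [0.267, 0.489, 0], "angular": [0, 0, 0], "grip": 0}, {"linear": [0.267, 0.489, 0], "angular": [0, 0, 0], "grip": 0}, {"linear": [0.267, 0.489, 0], "angular": [0, 0, 0], "grip": 0}, {"linear": [0.267, 0.489, 0], "angular": [0, 0, 0], "grip": 0}, {"linear": [0.267, 0.489, 0], "angular": [0, 0, 0], "grip": 0}, {"linear": [0.267, 0.489, 0], "angular": [0, 0, 0], "grip": 0}, {"linear": [0.267, 0.489, 0], "angular": [0, 0, 0], "grip": 0}, {"linear": [0.267, 0.489, 0], "angular": [0, 0, 0], "grip": 0}, {"linear": [0.267, 0.489, 0], "angular": [0, 0, 0], "grip": 0}, {"linear": [0.267, 0.489, 0], "angular": [0, 0, 0], "grip": 0}, {"linear": [0, 0, 0], "angular": [0, 0, 0], "grip": 0}]'

```text
time: 6.5
eef_pos: [0.4387, 0.1172, 0.1916]
tcp_rot: [180.0, -0.0, 161.3]
ft_force: [-0.6, -0.1, -1.2]
finger_gap: 0.399
grip_force: 29.6
```

Run:
```python
from h import *
s=manip.observe(); print(s['time'],s['eef_pos'],s['tcp_rot'],s['finger_gap'])
for n in ('wrist','side','scene'): grab(n,n+'2')
# rect cup & round cup predicted pixels in wrist0
P=lambda x,y,z,c=(.5055,.093),a=41.5: np.array([c[0]+x*np.cos(np.radians(a))-y*np.sin(np.radians(a)),c[1]+x*np.sin(np.radians(a))+y*np.cos(np.radians(a)),z])
w=cv2.imread('pics/wrist0.png'); w2=cv2.imread('pics/wrist2.png'); 
for t in np.linspace(0,2*np.pi,60):
    for cx,cy,r,z in ((-.035,.0606,.0245,.047),(0,0,.104,.012),(-.035,-.0606,.0245,.047)):
        cv2.circle(w,tuple(int(v) for v in proj('wrist0',P(cx+r*np.cos(t),cy+r*np.sin(t),z)).round()),0,(0,0,255),-1)
for sx in (-1,1):
    for sy in (-1,1): cv2.circle(w,tuple(int(v) for v in proj('wrist0',P(.07+sx*.0275,sy*.022,.047)).round()),1,(0,0,255),-1)
o=np.zeros((600,800,3),np.uint8); c=w[0:240,60:320]; o[:370,:400]=cv2.resize(c,(400,370),interpolation=cv2.INTER_CUBIC)
o[:300,400:]=cv2.resize(w2,(400,300))
for i,n in enumerate(('side2','scene2')):
    im=cv2.imread(f'pics/{n}.png'); u,v=proj(n,(.44,.115,.1)).astype(int); c=im[v-50:v+50,u-65:u+65]
    if i==0: o[372:,:296]=cv2.resize(c,(296,228),interpolation=cv2.INTER_CUBIC)
    else: o[302:600,400:787]=cv2.resize(c,(387,298),interpolation=cv2.INTER_CUBIC)
cv2.imwrite('pics/comp2.png',o)
```

```text
6.5 [0.43872175 0.11717452 0.19156352] [ 1.79963151e+02 -1.00877756e-02  1.61296651e+02] 0.3993418000854537
```

View pics/comp2.png

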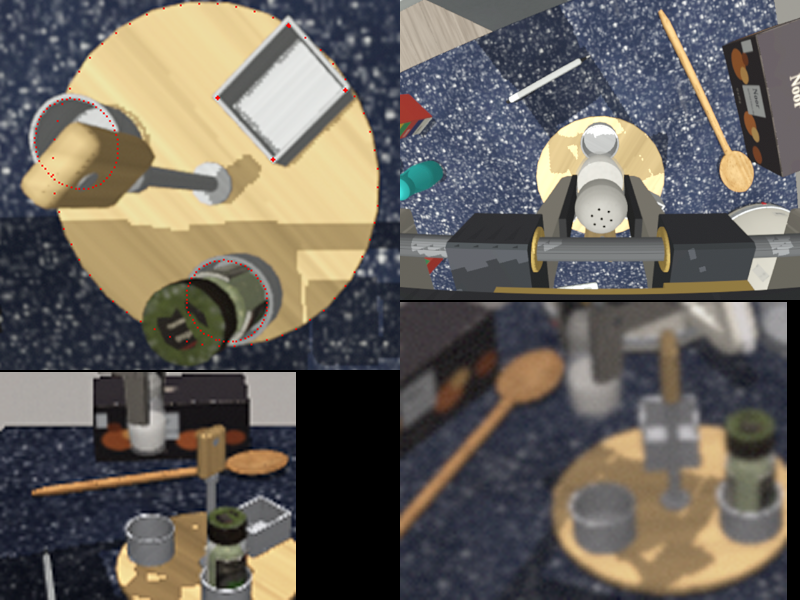

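Run:
```python
from h import *
def hull(n,c,r,z0,z1):
    p=np.array([proj(n,(c[0]+r*np.cos(t),c[1]+r*np.sin(t),z)) for t in np.linspace(0,6.28,90) for z in (z0,z1)]); return p.min(0).round(1),p.max(0).round(1)
c=(.4391,.1152)
for n in ('side2','scene2'):
    im=load(n)['im']; h=cv2.cvtColor(im,cv2.COLOR_RGB2HSV); lo,hi=hull(n,c,.0265,.012,.047); print(n,'pred cup',lo,hi)
    x0,y0=(lo-10).astype(int); x1,y1=(hi+10).astype(int); s=h[y0:y1,x0:x1]
    m=((s[...,1]<70)&(s[...,2]>60)&~((s[...,0]>100)&(s[...,0]<130)&(s[...,1]>60))).astype(np.uint8); m=cv2.morphologyEx(m,cv2.MORPH_OPEN,np.ones((3,3)))
    k,l,st,ce=cv2.connectedComponentsWithStats(m); i=1+np.argmax(st[1:,4]); print('  meas',st[i][:2]+(x0,y0),st[i][:2]+st[i][2:4]-1+(x0,y0))
    if n=='side2': 
        for r in m: print(''.join('#' if v else '.' for v in r))
    e=manip.observe()['eef_pos']; lo,hi=hull(n,e,.022,e[2]-.041,e[2]-.0); print('  pred salt body',lo,hi)
    x0,y0=(lo-10).astype(int); x1,y1=(hi+8).astype(int); s=im[y0:y1,x0:x1].astype(int)
    m=(s.min(2)>125).astype(np.uint8); m=cv2.morphologyEx(m,cv2.MORPH_OPEN,np.ones((3,3))); k,l,st,ce=cv2.connectedComponentsWithStats(m); i=1+np.argmax(st[1:,4]); print('  meas',st[i][:2]+(x0,y0),st[i][:2]+st[i][2:4]-1+(x0,y0))
    for r in m: print(''.join('#' if v else '.' for v in r))
```

```text
side2 pred cup [268.  240.1] [289.4 263.6]
  meas [267 240] [289 262]
.........................................
..........................####...........
..........................####...........
..........................####...........
...........................###...........
.........................................
.........................................
.........................................
.........................................
.........................................
...............###########...............
..............###############............
...........###################...........
..........#####################..........
..........#####################..........
.........#######################.........
.........#######################.........
.........#######################.........
..........######################.........
..........#####################..........
...........####################..........
...........####################..........
...........#####################.........
...........#####################.........
...........###########
[... 3558 characters left out ...]
..............##############.........
................#############.........
.................###########..........
.................###########..........
.................###########..........
..................#########...........
...................#######............
......................................
......................................
......................................
......................................
......................................
......................................
......................................
......................................
...............................######.
............................#########.
............................#########.
```

Emit:
drive_tool --steps '[{"linear": [-0.02, -0.036, 0.2], "angular": [0, 0, 0], "grip": 0}, {"linear": [0, 0, 0.4], "angular": [0, 0, 0], "grip": 0}, {"linear": [0, 0, 0.4], "angular": [0, 0, 0], "grip": 0}, {"linear": [0, 0, 0.4], "angular": [0, 0, 0], "grip": 0}, {"linear": [0, 0, 0.2], "angular": [0, 0, 0], "grip": 0}, {"linear": [0, 0, 0.15], "angular": [0, 0, 0], "grip": 0}, {"linear": [0, 0, 0.1], "angular": [0, 0, 0], "grip": 0}, {"linear": [0, 0, 0.1], "angular": [0, 0, 0], "grip": 0}, {"linear": [0, 0, 0.1], "angular": [0, 0, 0], "grip": 0}, {"linear": [0, 0, 0.1], "angular": [0, 0, 0], "grip": 0}]'

```text
time: 7.65
eef_pos: [0.44, 0.1131, 0.0836]
tcp_rot: [180.0, 0.0, 161.2]
ft_force: [-0.7, 0.1, -0.7]
finger_gap: 0.397
grip_force: 29.6
```

Emit:
drive_tool --steps '[{"linear": [0.02, 0.036, 0], "angular": [0, 0, 0], "grip": 0}, {"linear": [0, 0, 0.1], "angular": [0, 0, 0], "grip": 0}, {"linear": [0, 0, 0.1], "angular": [0, 0, 0], "grip": 0}, {"linear": [0, 0, 0.1], "angular": [0, 0, 0], "grip": 0}, {"linear": [0, 0, 0.1], "angular": [0, 0, 0], "grip": 0}, {"linear": [0, 0, 0], "angular": [0, 0, 0], "grip": 0}]'

```text
time: 8.25
eef_pos: [0.4389, 0.1149, 0.0628]
tcp_rot: [-180.0, -0.1, 161.2]
ft_force: [0.5, 0.2, -2.6]
finger_gap: 0.399
grip_force: 29.6
```

Emit:
drive_tool --steps '[{"linear": [0, 0, 0.05], "angular": [0, 0, 0], "grip": 0}, {"linear": [0, 0, 0.05], "angular": [0, 0, 0], "grip": 0}, {"linear": [0, 0, 0], "angular": [0, 0, 0], "grip": 0}]'

```text
time: 8.55
eef_pos: [0.4392, 0.115, 0.0584]
tcp_rot: [-180.0, -0.0, 161.2]
ft_force: [-0.0, -0.4, -1.0]
finger_gap: 0.397
grip_force: 29.6
```

Emit:
drive_tool --steps '[{"linear": [0, 0, 0.02], "angular": [0, 0, 0], "grip": 0}, {"linear": [0, 0, 0], "angular": [0, 0, 0], "grip": 0.6}, {"linear": [0, 0, 0], "angular": [0, 0, 0], "grip": 0.7}, {"linear": [0, 0, 0], "angular": [0, 0, 0], "grip": 0.8}, {"linear": [0, 0, 0], "angular": [0, 0, 0], "grip": 0.8}, {"linear": [0, 0, 0], "angular": [0, 0, 0], "grip": 0.8}, {"linear": [0, 0, -0.1], "angular": [0, 0, 0], "grip": 0.8}, {"linear": [0, 0, -0.3], "angular": [0, 0, 0], "grip": 0.8}, {"linear": [0, 0, -0.5], "angular": [0, 0, 0], "grip": 0.8}, {"linear": [0, 0, -0.5], "angular": [0, 0, 0], "grip": 0.9}, {"linear": [0, 0, -0.5], "angular": [0, 0, 0], "grip": 1}, {"linear": [0, 0, -0.5], "angular": [0, 0, 0], "grip": 1}, {"linear": [0, 0, -0.5], "angular": [0, 0, 0], "grip": 1}, {"linear": [0, 0, -0.2], "angular": [0, 0, 0], "grip": 1}]'

```text
time: 9.95
eef_pos: [0.4404, 0.1153, 0.215]
tcp_rot: [179.9, 0.2, 161.2]
ft_force: [-0.0, -0.6, -0.7]
finger_gap: 1.001
grip_force: 0.0
```

Emit:
drive_tool --steps '[{"linear": [0, 0, 0], "angular": [0, 0, 0.947], "grip": 1}, {"linear": [0, 0, 0], "angular": [0, 0, 0.947], "grip": 1}, {"linear": [0, 0, 0], "angular": [0, 0, 0.947], "grip": 1}, {"linear": [0, 0, 0], "angular": [0, 0, 0.947], "grip": 1}, {"linear": [0, 0, 0], "angular": [0, 0, 0.947], "grip": 1}, {"linear": [0, 0, 0], "angular": [0, 0, 0.947], "grip": 1}, {"linear": [0, 0, 0], "angular": [0, 0, 0.947], "grip": 1}, {"linear": [0, 0, 0], "angular": [0, 0, 0.947], "grip": 1}, {"linear": [0, 0, 0], "angular": [0, 0, 0.947], "grip": 1}, {"linear": [0, 0, 0], "angular": [0, 0, 0.947], "grip": 1}, {"linear": [0, 0, 0], "angular": [0, 0, 0.947], "grip": 1}, {"linear": [0, 0, 0], "angular": [0, 0, 0.947], "grip": 1}, {"linear": [0, 0, 0], "angular": [0, 0, 0.947], "grip": 1}, {"linear": [0, 0, 0], "angular": [0, 0, 0.947], "grip": 1}]'

```text
time: 11.35
eef_pos: [0.439, 0.115, 0.212]
tcp_rot: [-180.0, 0.0, 46.9]
ft_force: [0.1, 0.3, -0.5]
finger_gap: 1.002
grip_force: 0.0
```

Emit:
drive_tool --steps '[{"linear": [-0.3, 0.474, 0], "angular": [0, 0, 0], "grip": 1}, {"linear": [-0.3, 0.474, 0], "angular": [0, 0, 0], "grip": 1}, {"linear": [-0.3, 0.474, 0], "angular": [0, 0, 0], "grip": 1}, {"linear": [-0.3, 0.474, 0], "angular": [0, 0, 0], "grip": 1}, {"linear": [-0.3, 0.474, 0], "angular": [0, 0, 0], "grip": 1}, {"linear": [-0.3, 0.474, 0], "angular": [0, 0, 0], "grip": 1}, {"linear": [-0.3, 0.474, 0], "angular": [0, 0, 0], "grip": 1}, {"linear": [-0.3, 0.474, 0], "angular": [0, 0, 0], "grip": 1}, {"linear": [-0.3, 0.474, 0], "angular": [0, 0, 0], "grip": 1}, {"linear": [-0.3, 0.474, 0], "angular": [0, 0, 0], "grip": 1}, {"linear": [-0.3, 0.474, 0], "angular": [0, 0, 0], "grip": 1}, {"linear": [-0.3, 0.474, 0], "angular": [0, 0, 0], "grip": 1}, {"linear": [-0.3, 0.474, 0], "angular": [0, 0, 0], "grip": 1}, {"linear": [-0.3, 0.474, 0], "angular": [0, 0, 0], "grip": 1}, {"linear": [0, 0, 0], "angular": [0, 0, 0], "grip": 1}, {"linear": [0, 0, 0], "angular": [0, 0, 0], "grip": 1}]'

```text
time: 12.95
eef_pos: [0.5397, -0.2645, 0.2117]
tcp_rot: [-179.9, 0.0, 47.1]
ft_force: [-0.0, 0.6, -0.7]
finger_gap: 1.001
grip_force: 0.0
```

Run:
```python
from h import *
s=manip.observe(); print(s['time'],s['eef_pos'],s['tcp_rot'],s['q'])
for n in ('wrist','side','scene'): grab(n,n+'3')
o=np.zeros((600,800,3),np.uint8)
for i,n in enumerate(('side3','scene3')):
    im=cv2.imread(f'pics/{n}.png'); u,v=proj(n,(.49,.1,.08)).astype(int); c=im[v-60:v+60,u-80:u+80]
    o[300*i:300*i+300,:400]=cv2.resize(c,(400,300),interpolation=cv2.INTER_CUBIC)
o[:300,400:]=cv2.resize(cv2.imread('pics/wrist3.png'),(400,300))
im=cv2.imread('pics/scene3.png'); u,v=proj('scene3',(.54,-.264,.08)).astype(int); o[300:,400:]=cv2.resize(im[v-60:v+60,u-80:u+80],(400,300),interpolation=cv2.INTER_CUBIC)
cv2.imwrite('pics/comp3.png',o)
```

```text
12.95 [ 0.53967507 -0.26446157  0.21166061] [-1.79908061e+02  1.49742606e-02  4.71474789e+01] [-2.62567594e+01  1.83146355e+01  9.67321703e+01  1.31352525e-02
  6.50455812e+01  1.65902225e+01]
```

View pics/comp3.png

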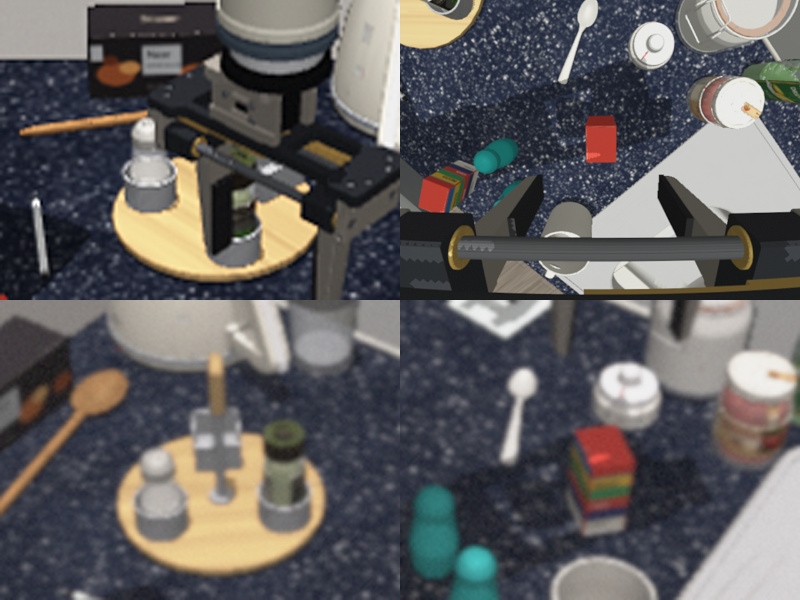

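Side/scene crops show the salt shaker upright in the round cup. The carton's top is at wrist3 about (322,225); I'll refine it there.

```bash
cat > box.py <<'E'
from h import *
def box(n,z,near=None):
    h=cv2.cvtColor(load(n)['im'],cv2.COLOR_RGB2HSV); m=cv2.inRange(h,(0,140,110),(6,255,255))|cv2.inRange(h,(174,140,110),(180,255,255)); m=cv2.morphologyEx(m,cv2.MORPH_OPEN,np.ones((5,5)))
    k,l,st,ce=cv2.connectedComponentsWithStats(m); near=proj(n,near); i=1+np.argmin(np.hypot(*(ce[1:]-near).T))
    c=max(cv2.findContours((l==i).astype(np.uint8),0,1)[0],key=len); B=cv2.boxPoints(cv2.minAreaRect(c)).astype(float); W=np.array([onz(n,b,z) for b in B])
    print(n,st[i],B.round(1).tolist(),W.mean(0).round(4))
    for i in range(4): d=W[(i+1)%4]-W[i]; print('  ',np.linalg.norm(d).round(4),(np.degrees(np.arctan2(d[1],d[0]))%180).round(1))
E
python3 - <<'E'
from box import *
box('wrist3',.088,(.541,-.264,.088))
E
```

```text
wrist3 [ 297  186   50   74 3412] [[297.0, 186.0], [346.0, 186.0], [346.0, 259.0], [297.0, 259.0]] [ 0.5458 -0.2593  0.088 ]
   0.0389 137.1
   0.0612 48.2
   0.0411 137.1
   0.0612 46.1
```

Emit:
drive_tool --steps '[{"linear": [0.036, 0.016, 0.2], "angular": [0, 0, 0], "grip": 1}, {"linear": [0, 0, 0.45], "angular": [0, 0, 0], "grip": 1}, {"linear": [0, 0, 0.45], "angular": [0, 0, 0], "grip": 1}, {"linear": [0, 0, 0.45], "angular": [0, 0, 0], "grip": 1}, {"linear": [0, 0, 0.45], "angular": [0, 0, 0], "grip": 1}, {"linear": [0, 0, 0.45], "angular": [0, 0, 0], "grip": 1}, {"linear": [0, 0, 0.45], "angular": [0, 0, 0], "grip": 1}, {"linear": [0, 0, 0.3], "angular": [0, 0, 0], "grip": 1}, {"linear": [0, 0, 0.1], "angular": [0, 0, 0], "grip": 0.9}, {"linear": [0, 0, 0], "angular": [0, 0, 0], "grip": 0.5}, {"linear": [0, 0, 0], "angular": [0, 0, 0], "grip": 0}, {"linear": [0, 0, 0], "angular": [0, 0, 0], "grip": 0}, {"linear": [0, 0, 0], "angular": [0, 0, 0], "grip": 0}, {"linear": [0, 0, 0], "angular": [0, 0, 0], "grip": 0}, {"linear": [0, 0, 0], "angular": [0, 0, 0], "grip": 0}, {"linear": [0, 0, 0], "angular": [0, 0, 0], "grip": 0}, {"linear": [0, 0, 0], "angular": [0, 0, 0], "grip": 0}, {"linear": [0, 0, 0], "angular": [0, 0, 0], "grip": 0}]'

```text
time: 14.9
eef_pos: [0.5422, -0.2638, 0.0479]
tcp_rot: [180.0, -0.0, 47.2]
ft_force: [-1.5, 0.0, 5.1]
finger_gap: 0.434
grip_force: 30.0
```

Emit:
drive_tool --steps '[{"linear": [0, 0, -0.2], "angular": [0, 0, 0], "grip": 0}, {"linear": [0, 0, -0.4], "angular": [0, 0, 0], "grip": 0}, {"linear": [0, 0, -0.5], "angular": [0, 0, 0], "grip": 0}, {"linear": [0, 0, -0.5], "angular": [0, 0, 0], "grip": 0}, {"linear": [0, 0, -0.5], "angular": [0, 0, 0], "grip": 0}, {"linear": [0, 0, -0.5], "angular": [0, 0, 0], "grip": 0}, {"linear": [0, 0, -0.5], "angular": [0, 0, 0.22], "grip": 0}, {"linear": [0, 0, 0], "angular": [0, 0, 0.22], "grip": 0}, {"linear": [0, 0, 0], "angular": [0, 0, 0.22], "grip": 0}]'

```text
time: 15.8
eef_pos: [0.5424, -0.2638, 0.2041]
tcp_rot: [179.9, -0.0, 41.5]
ft_force: [-0.8, -0.1, -1.8]
finger_gap: 0.433
grip_force: 30.0
```

Emit:
drive_tool --steps '[{"linear": [0.35, -0.365, 0], "angular": [0, 0, 0], "grip": 0}, {"linear": [0.35, -0.365, 0], "angular": [0, 0, 0], "grip": 0}, {"linear": [0.35, -0.365, 0], "angular": [0, 0, 0], "grip": 0}, {"linear": [0.35, -0.365, 0], "angular": [0, 0, 0], "grip": 0}, {"linear": [0.35, -0.365, 0], "angular": [0, 0, 0], "grip": 0}, {"linear": [0.35, -0.365, 0], "angular": [0, 0, 0], "grip": 0}, {"linear": [0.35, -0.365, 0], "angular": [0, 0, 0], "grip": 0}, {"linear": [0.35, -0.365, 0], "angular": [0, 0, 0], "grip": 0}, {"linear": [0.35, -0.365, 0], "angular": [0, 0, 0], "grip": 0}, {"linear": [0.35, -0.365, 0], "angular": [0, 0, 0], "grip": 0}, {"linear": [0.35, -0.365, 0], "angular": [0, 0, 0], "grip": 0}, {"linear": [0.35, -0.365, 0], "angular": [0, 0, 0], "grip": 0}, {"linear": [0.35, -0.365, 0], "angular": [0, 0, 0], "grip": 0}, {"linear": [0.35, -0.365, 0], "angular": [0, 0, 0], "grip": 0}, {"linear": [0.35, -0.365, 0], "angular": [0, 0, 0], "grip": 0}, {"linear": [0.35, -0.365, 0], "angular": [0, 0, 0], "grip": 0}, {"linear": [0, 0, 0.2], "angular": [0, 0, 0], "grip": 0}, {"linear": [0, 0, 0], "angular": [0, 0, 0], "grip": 0}, {"linear": [0, 0, 0], "angular": [0, 0, 0], "grip": 0}]'

```text
time: 17.7
eef_pos: [0.5574, 0.1398, 0.1922]
tcp_rot: [-180.0, 0.1, 41.5]
ft_force: [0.6, -0.8, -1.7]
finger_gap: 0.434
grip_force: 30.0
```

Run:
```python
from box import *
s=manip.observe(); print(s['time'],s['eef_pos'],s['tcp_rot'])
e=s['eef_pos']
for n in ('wrist','side','scene'): grab(n,n+'4')
# reds near held box
def red(n,c):
    im=load(n)['im'];h=cv2.cvtColor(im,cv2.COLOR_RGB2HSV); m=cv2.inRange(h,(0,120,80),(8,255,255))|cv2.inRange(h,(172,120,80),(180,255,255))
    u,v=proj(n,c).astype(int); k=np.zeros_like(m); k[max(0,v-60):v+60,max(0,u-60):u+60]=1; ys,xs=np.nonzero(m*k); print(n,'red bbox',xs.min() if len(xs) else None,xs.max() if len(xs) else None,ys.min() if len(ys) else None,ys.max() if len(ys) else None)
a=np.radians(41.5)
for n in ('wrist4','side4','scene4'):
    red(n,e-[0,0,.0])
    P=[[e[0]+x*np.cos(a)-y*np.sin(a),e[1]+x*np.sin(a)+y*np.cos(a),z] for x in (-.0255,.0255) for y in (-.02,.02) for z in (e[2]-.048,e[2]+.04)]
    p=np.array([proj(n,q) for q in P]); print('  pred',p.min(0).round(1),p.max(0).round(1))
    o=im=cv2.imread(f'pics/{n}.png')
o=np.zeros((600,800,3),np.uint8)
for i,n in enumerate(('side4','scene4')):
    im=cv2.imread(f'pics/{n}.png'); u,v=proj(n,(.54,.12,.12)).astype(int); c=im[v-60:v+60,u-80:u+80]
    o[300*i:300*i+300,:400]=cv2.resize(c,(400,300),interpolation=cv2.INTER_CUBIC)
o[:300,400:]=cv2.resize(cv2.imread('pics/wrist4.png')[60:360,120:520],(400,300))
cv2.imwrite('pics/comp4.png',o)
```

```text
17.7 [0.55743501 0.1397729  0.19223239] [-1.79978689e+02  7.54272597e-02  4.15309301e+01]
wrist4 red bbox 268 373 235 354
  pred [266.6 223.9] [372.  390.3]
side4 red bbox 293 339 170 212
  pred [313.2 168.8] [340.8 213.8]
scene4 red bbox 210 279 172 220
  pred [260.6 170.2] [279.5 213. ]
```

Run:
```python
from box import *
im=load('wrist4')['im']
for u in (300,320,340): print(u,[(v,*im[v,u]) for v in range(214,262,3)])
e=np.array([.5574,.1398,.1922]);a=np.radians(41.5)
for x,z in ((.0255,-.048),(.0255,.04),(-.0255,.04)):
  for y in (-.02,.02): print((x,y,z),proj('wrist4',(e[0]+x*np.cos(a)-y*np.sin(a),e[1]+x*np.sin(a)+y*np.cos(a),e[2]+z)).round(1))
# red row profile
h=cv2.cvtColor(im,cv2.COLOR_RGB2HSV); m=cv2.inRange(h,(0,120,50),(8,255,255))|cv2.inRange(h,(172,120,50),(180,255,255))
for v in range(226,330,6): xs=np.nonzero(m[v,240:400])[0]+240; print(v,xs.min() if len(xs) else '',xs.max() if len(xs) else '',im[v,320])
```

```text
300 [(214, np.uint8(179), np.uint8(180), np.uint8(178)), (217, np.uint8(179), np.uint8(180), np.uint8(178)), (220, np.uint8(179), np.uint8(179), np.uint8(178)), (223, np.uint8(177), np.uint8(178), np.uint8(176)), (226, np.uint8(149), np.uint8(54), np.uint8(45)), (229, np.uint8(149), np.uint8(53), np.uint8(43)), (232, np.uint8(149), np.uint8(51), np.uint8(42)), (235, np.uint8(149), np.uint8(51), np.uint8(42)), (238, np.uint8(149), np.uint8(51), np.uint8(43)), (241, np.uint8(149), np.uint8(50), np.uint8(42)), (244, np.uint8(150), np.uint8(50), np.uint8(42)), (247, np.uint8(150), np.uint8(50), np.uint8(42)), (250, np.uint8(150), np.uint8(51), np.uint8(43)), (253, np.uint8(150), np.uint8(51), np.uint8(43)), (256, np.uint8(151), np.uint8(52), np.uint8(44)), (259, np.uint8(150), np.uint8(51), np.uint8(43))]
320 [(214, np.uint8(182), np.uint8(183), np.uint8(181)), (217, np.uint8(182), np.uint8(183), np.uint8(181)), (220, np.uint8(181), np.uint8(183), np.uint8(181)), (223, np.uint8(181), np.uint8(182), np.uint8(180)), (226, np.uint8(149), np.uint8(53), np.uint8(45)), (229, np.uint8(149), np.
[... 1325 characters left out ...]
p.uint8(42))]
(0.0255, -0.02, -0.048) [352.6 223.9]
(0.0255, 0.02, -0.048) [286.8 223.9]
(0.0255, -0.02, 0.04) [371.8 277.7]
(0.0255, 0.02, 0.04) [266.5 277.7]
(-0.0255, -0.02, 0.04) [366.7 390.3]
(-0.0255, 0.02, 0.04) [271.9 390.3]
226 288 352 [149  53  45]
232 286 354 [150  52  44]
238 284 356 [149  52  43]
244 282 358 [150  51  43]
250 280 361 [151  52  44]
256 278 363 [150  51  43]
262 276 365 [150  50  42]
268 274 367 [150  51  42]
274 271 369 [150  53  44]
280 269 371 [185  64  54]
286 269 372 [209  80  66]
292 269 373 [217  82  68]
298 269 373 [217  81  68]
304 269 373 [217  81  67]
310 269 372 [217  82  68]
316 269 372 [217  82  69]
322 269 372 [217  82  68]
328 270 371 [217  81  68]
```

Emit:
drive_tool --steps '[{"linear": [0, 0, 0.2], "angular": [0, 0, 0], "grip": 0}, {"linear": [0, 0, 0.4], "angular": [0, 0, 0], "grip": 0}, {"linear": [0, 0, 0.4], "angular": [0, 0, 0], "grip": 0}, {"linear": [0, 0, 0.4], "angular": [0, 0, 0], "grip": 0}, {"linear": [0, 0, 0.3], "angular": [0, 0, 0], "grip": 0}, {"linear": [0, 0, 0.1], "angular": [0, 0, 0], "grip": 0}, {"linear": [0, 0, 0.1], "angular": [0, 0, 0], "grip": 0}, {"linear": [0, 0, 0.1], "angular": [0, 0, 0], "grip": 0}, {"linear": [0, 0, 0.1], "angular": [0, 0, 0], "grip": 0}, {"linear": [0, 0, 0], "angular": [0, 0, 0], "grip": 0}]'

```text
time: 18.85
eef_pos: [0.5578, 0.1406, 0.0873]
tcp_rot: [-180.0, 0.0, 41.5]
ft_force: [0.1, -0.1, -0.8]
finger_gap: 0.433
grip_force: 30.0
```

Emit:
drive_tool --steps '[{"linear": [0, 0, 0.1], "angular": [0, 0, 0], "grip": 0}, {"linear": [0, 0, 0.1], "angular": [0, 0, 0], "grip": 0}, {"linear": [0, 0, 0.1], "angular": [0, 0, 0], "grip": 0}, {"linear": [0, 0, 0.08], "angular": [0, 0, 0], "grip": 0}, {"linear": [0, 0, 0.06], "angular": [0, 0, 0], "grip": 0}, {"linear": [0, 0, 0], "angular": [0, 0, 0], "grip": 0}]'

```text
time: 19.45
eef_pos: [0.5576, 0.1405, 0.065]
tcp_rot: [-180.0, 0.0, 41.5]
ft_force: [-0.5, -0.9, -0.8]
finger_gap: 0.432
grip_force: 30.0
```

Emit:
drive_tool --steps '[{"linear": [0, 0, 0.02], "angular": [0, 0, 0], "grip": 0}, {"linear": [0, 0, 0], "angular": [0, 0, 0], "grip": 0.5}, {"linear": [0, 0, 0], "angular": [0, 0, 0], "grip": 0.6}, {"linear": [0, 0, 0], "angular": [0, 0, 0], "grip": 0.7}, {"linear": [0, 0, 0], "angular": [0, 0, 0], "grip": 0.7}, {"linear": [0, 0, -0.1], "angular": [0, 0, 0], "grip": 0.7}, {"linear": [0, 0, -0.3], "angular": [0, 0, 0], "grip": 0.7}, {"linear": [0, 0, -0.5], "angular": [0, 0, 0], "grip": 0.7}, {"linear": [0, 0, -0.5], "angular": [0, 0, 0], "grip": 0.7}, {"linear": [0, 0, -0.5], "angular": [0, 0, 0], "grip": 0.7}, {"linear": [0, 0, -0.5], "angular": [0, 0, 0], "grip": 0.7}, {"linear": [0, 0, -0.5], "angular": [0, 0, 0], "grip": 0.7}, {"linear": [0, 0, -0.4], "angular": [0, 0, 0], "grip": 0.7}, {"linear": [0, 0, 0], "angular": [0, 0, 0], "grip": 0.7}, {"linear": [0, 0, 0], "angular": [0, 0, 0], "grip": 0.7}]'

```text
time: 20.95
eef_pos: [0.558, 0.1406, 0.2303]
tcp_rot: [180.0, -0.1, 41.5]
ft_force: [0.2, -0.2, -0.6]
finger_gap: 0.702
grip_force: 0.0
```

Run:
```python
from box import *
s=manip.observe(); print(s['time'],s['eef_pos'],s['tcp_rot'])
for n in ('wrist','side','scene'): grab(n,n+'5')
box('wrist5',.104,(.558,.1395,.104))
for n,lo,hi in (('side5',(15,60,120),(28,220,255)),('scene5',(15,60,100),(28,220,255)),('wrist5',(15,60,120),(28,200,255))):
    h=cv2.cvtColor(load(n)['im'],cv2.COLOR_RGB2HSV); m=cv2.inRange(h,lo,hi)
    m=cv2.morphologyEx(m,cv2.MORPH_OPEN,np.ones((3,3))); k,l,st,ce=cv2.connectedComponentsWithStats(m); i=1+np.argmax(st[1:,4])
    pts=cv2.convexHull(np.argwhere(l==i)[:,::-1].astype(np.int32))[:,0]
    W=np.array([onz(n,p.astype(float),.012)[:2] for p in pts]); A=np.c_[2*W,np.ones(len(W))]; q=np.linalg.lstsq(A,(W**2).sum(1),rcond=None)[0]; print(n,st[i],'fit',q[:2],np.sqrt(q[2]+q[:2]@q[:2]))
o=np.zeros((600,800,3),np.uint8)
for i,n in enumerate(('side5','scene5')):
    im=cv2.imread(f'pics/{n}.png'); u,v=proj(n,(.51,.1,.10)).astype(int); c=im[v-60:v+60,u-80:u+80]
    o[300*i:300*i+300,:400]=cv2.resize(c,(400,300),interpolation=cv2.INTER_CUBIC)
o[:300,400:]=cv2.resize(cv2.imread('pics/wrist5.png'),(400,300)); cv2.imwrite('pics/comp5.png',o)
```

```text
20.95 [0.55802106 0.14060405 0.23025811] [ 1.79965252e+02 -6.89724369e-02  4.15427193e+01]
wrist5 [ 297  206   48   55 2519] [[297.0, 206.0], [344.0, 206.0], [344.0, 260.0], [297.0, 260.0]] [0.5576 0.1395 0.104 ]
   0.0382 131.5
   0.0463 42.5
   0.0398 131.5
   0.0463 40.5
side5 [ 265  239   82   51 1880] fit [0.50511472 0.09164599] 0.10510087974862449
scene5 [ 234  240   83   56 2125] fit [0.50565169 0.0902123 ] 0.10550694915249301
wrist5 [  228   179   187   201 16745] fit [0.49837382 0.08634606] 0.11055635052528273
```

Run:
```python
from h import *
r={}
for n in ('side0','scene0'):
    im=load(n)['im']; h=cv2.cvtColor(im,cv2.COLOR_RGB2HSV); m=cv2.inRange(h,(8,80,70),(28,255,255)); a=proj(n,(.5055,.093,.184)); b=proj(n,(.5055,.093,.130)); print(n,'pred top/bottom axis',a.round(1),b.round(1))
    k=np.zeros_like(m); k[int(a[1])-9:int(b[1])+4,int(a[0])-13:int(a[0])+14]=1; m*=k; 
    q,l,st,ce=cv2.connectedComponentsWithStats(m); i=1+np.argmax(st[1:,4]); print(st[i],ce[i]); r[n]=ce[i]
print(tri(('side0',r['side0']),('scene0',r['scene0'])))
```

```text
side0 pred top/bottom axis [305.5 202.7] [305.5 222.3]
[292 201  27  24 435] [305.16551724 212.28275862]
scene0 pred top/bottom axis [271.8 210.2] [272.6 228.3]
[270 208   7  24 120] [272.96666667 218.99166667]
(array([0.5047387 , 0.09007897, 0.15978338]), np.float64(0.000322971621878346))
```

Emit:
drive_tool --steps '[{"linear": [-0.356, 0.006, 0], "angular": [0, 0, 0], "grip": 0.7}, {"linear": [-0.356, 0.006, 0], "angular": [0, 0, 0], "grip": 0.7}, {"linear": [-0.356, 0.006, 0], "angular": [0, 0, 0], "grip": 0.7}, {"linear": [-0.356, 0.006, 0], "angular": [0, 0, 0], "grip": 0.7}, {"linear": [0, 0, 0.2], "angular": [0, 0, 0], "grip": 0.7}, {"linear": [0, 0, 0.4], "angular": [0, 0, 0], "grip": 0.7}, {"linear": [0, 0, 0.4], "angular": [0, 0, 0], "grip": 0.7}, {"linear": [0, 0, 0.4], "angular": [0, 0, 0], "grip": 0.7}, {"linear": [0, 0, 0.2], "angular": [0, 0, 0], "grip": 0.7}, {"linear": [0, 0, 0.18], "angular": [0, 0, 0], "grip": 0.6}, {"linear": [0, 0, 0], "angular": [0, 0, 0], "grip": 0.4}, {"linear": [0, 0, 0], "angular": [0, 0, 0], "grip": 0.2}, {"linear": [0, 0, 0], "angular": [0, 0, 0], "grip": 0}, {"linear": [0, 0, 0], "angular": [0, 0, 0], "grip": 0}, {"linear": [0, 0, 0], "angular": [0, 0, 0], "grip": 0}, {"linear": [0, 0, 0], "angular": [0, 0, 0], "grip": 0}, {"linear": [0, 0, 0], "angular": [0, 0, 0], "grip": 0}, {"linear": [0, 0, 0], "angular": [0, 0, 0], "grip": 0}]'

```text
time: 22.9
eef_pos: [0.5054, 0.0926, 0.1408]
tcp_rot: [-180.0, -0.0, 41.5]
ft_force: [-2.2, 0.8, 4.5]
finger_gap: 0.151
grip_force: 30.0
```

Emit:
drive_tool --steps '[{"linear": [0, 0, -0.05], "angular": [0, 0, 0], "grip": 0}, {"linear": [0, 0, -0.1], "angular": [0, 0, 0], "grip": 0}, {"linear": [0, 0, -0.15], "angular": [0, 0, 0], "grip": 0}, {"linear": [0, 0, -0.2], "angular": [0, 0, 0], "grip": 0}, {"linear": [0, 0, -0.25], "angular": [0, 0, 0], "grip": 0}, {"linear": [0, 0, -0.25], "angular": [0, 0, 0], "grip": 0}, {"linear": [0, 0, -0.25], "angular": [0, 0, 0], "grip": 0}, {"linear": [0, 0, -0.25], "angular": [0, 0, 0], "grip": 0}, {"linear": [0, 0, -0.25], "angular": [0, 0, 0], "grip": 0}, {"linear": [0, 0, -0.25], "angular": [0, 0, 0], "grip": 0}, {"linear": [0, 0, -0.15], "angular": [0, 0, 0], "grip": 0}, {"linear": [0, 0, -0.1], "angular": [0, 0, 0], "grip": 0}, {"linear": [0, 0, 0], "angular": [0, 0, 0], "grip": 0}, {"linear": [0, 0, 0], "angular": [0, 0, 0], "grip": 0}]'

```text
time: 24.3
eef_pos: [0.5052, 0.0924, 0.2527]
tcp_rot: [-180.0, 0.0, 41.5]
ft_force: [-0.5, 0.3, -8.2]
finger_gap: 0.152
grip_force: 30.0
```

Emit:
drive_tool --steps '[{"linear": [0, 0, 0], "angular": [0, 0, 0.1], "grip": 0}, {"linear": [0, 0, 0], "angular": [0, 0, 0.25], "grip": 0}, {"linear": [0, 0, 0], "angular": [0, 0, 0.4], "grip": 0}, {"linear": [0, 0, 0], "angular": [0, 0, 0.45], "grip": 0}, {"linear": [0, 0, 0], "angular": [0, 0, 0.45], "grip": 0}, {"linear": [0, 0, 0], "angular": [0, 0, 0.45], "grip": 0}, {"linear": [0, 0, 0], "angular": [0, 0, 0.45], "grip": 0}, {"linear": [0, 0, 0], "angular": [0, 0, 0.45], "grip": 0}, {"linear": [0, 0, 0], "angular": [0, 0, 0.45], "grip": 0}, {"linear": [0, 0, 0], "angular": [0, 0, 0.45], "grip": 0}, {"linear": [0, 0, 0], "angular": [0, 0, 0.45], "grip": 0}, {"linear": [0, 0, 0], "angular": [0, 0, 0.45], "grip": 0}, {"linear": [0, 0, 0], "angular": [0, 0, 0.45], "grip": 0}, {"linear": [0, 0, 0], "angular": [0, 0, 0.3], "grip": 0}, {"linear": [0, 0, 0], "angular": [0, 0, 0.15], "grip": 0}, {"linear": [0, 0, 0], "angular": [0, 0, 0.06], "grip": 0}, {"linear": [0, 0, 0], "angular": [0, 0, 0], "grip": 0}, {"linear": [0, 0, 0], "angular": [0, 0, 0], "grip": 0}]'

```text
time: 26.1
eef_pos: [0.5054, 0.0925, 0.253]
tcp_rot: [180.0, 0.0, -7.9]
ft_force: [0.3, 0.5, -7.6]
finger_gap: 0.15
grip_force: 30.0
```

Emit:
drive_tool --steps '[{"linear": [0.043, 0.056, 0], "angular": [0, 0, 0], "grip": 0}, {"linear": [0.085, 0.112, 0], "angular": [0, 0, 0], "grip": 0}, {"linear": [0.172, 0.224, 0], "angular": [0, 0, 0], "grip": 0}, {"linear": [0.172, 0.224, 0], "angular": [0, 0, 0], "grip": 0}, {"linear": [0.172, 0.224, 0], "angular": [0, 0, 0], "grip": 0}, {"linear": [0.172, 0.224, 0], "angular": [0, 0, 0], "grip": 0}, {"linear": [0.172, 0.224, 0], "angular": [0, 0, 0], "grip": 0}, {"linear": [0.172, 0.224, 0], "angular": [0, 0, 0], "grip": 0}, {"linear": [0.172, 0.224, 0], "angular": [0, 0, 0], "grip": 0}, {"linear": [0.085, 0.112, 0], "angular": [0, 0, 0], "grip": 0}, {"linear": [0.043, 0.056, 0], "angular": [0, 0, 0], "grip": 0}, {"linear": [0, 0, 0], "angular": [0, 0, 0], "grip": 0}, {"linear": [0, 0, 0], "angular": [0, 0, 0], "grip": 0}, {"linear": [0, 0, 0], "angular": [0, 0, 0], "grip": 0}, {"linear": [0, 0, 0], "angular": [0, 0, 0], "grip": 0}, {"linear": [0, 0, 0], "angular": [0, 0, 0], "grip": 0}]'

```text
time: 27.7
eef_pos: [0.5645, -0.0116, 0.2532]
tcp_rot: [-180.0, -0.0, -7.9]
ft_force: [-0.3, 0.4, -7.7]
finger_gap: 0.151
grip_force: 30.0
```

Run:
```python
from h import *
s=manip.observe(); e=s['eef_pos']; print(s['time'],e,s['tcp_rot'])
for n in ('wrist','side','scene'): grab(n,n+'6')
for n,lo,hi in (('side6',(15,60,120),(28,220,255)),('scene6',(15,60,100),(28,220,255))):
    h=cv2.cvtColor(load(n)['im'],cv2.COLOR_RGB2HSV); m=cv2.inRange(h,lo,hi)
    u,v=proj(n,(e[0],e[1],.124)).astype(int); k=np.zeros_like(m); k[v-70:v+70,u-90:u+90]=1; m=cv2.morphologyEx(m*k,cv2.MORPH_OPEN,np.ones((3,3))); q,l,st,ce=cv2.connectedComponentsWithStats(m); i=1+np.argmax(st[1:,4])
    pts=cv2.convexHull(np.argwhere(l==i)[:,::-1].astype(np.int32))[:,0]
    el=cv2.fitEllipse(pts); P=np.array([proj(n,(e[0]+.104*np.cos(t),e[1]+.104*np.sin(t),.124)) for t in np.linspace(0,6.28,60)],np.float32); print(n,st[i],el,'pred',cv2.fitEllipse(P))
o=np.zeros((600,800,3),np.uint8)
for i,n in enumerate(('side6','scene6')):
    im=cv2.imread(f'pics/{n}.png'); u,v=proj(n,(.61,0,.15)).astype(int); c=im[v-75:v+75,u-100:u+100]
    o[:300,400*i:400*i+400]=cv2.resize(c,(400,300),interpolation=cv2.INTER_CUBIC)
o[300:,:400]=cv2.resize(cv2.imread('pics/wrist6.png'),(400,300)); o[300:,400:]=cv2.resize(cv2.imread('pics/side6.png'),(400,300)); cv2.imwrite('pics/comp6.png',o)
```

```text
27.7 [ 0.5644866  -0.01161728  0.25315172] [-1.79995287e+02 -2.56946781e-03 -7.93580255e+00]
side6 [ 288  225   88   54 2076] ((331.97796630859375, 251.41732788085938), (54.34376907348633, 90.10639953613281), 92.67415618896484) pred ((332.35845947265625, 250.55270385742188), (52.33119201660156, 92.26639556884766), 91.83599853515625)
scene6 [ 280  209   88   56 2284] ((323.85009765625, 236.1322784423828), (55.97830581665039, 87.45911407470703), 91.92649841308594) pred ((322.41973876953125, 235.50173950195312), (54.73339080810547, 87.13190460205078), 91.2177734375)
```

View pics/comp6.png

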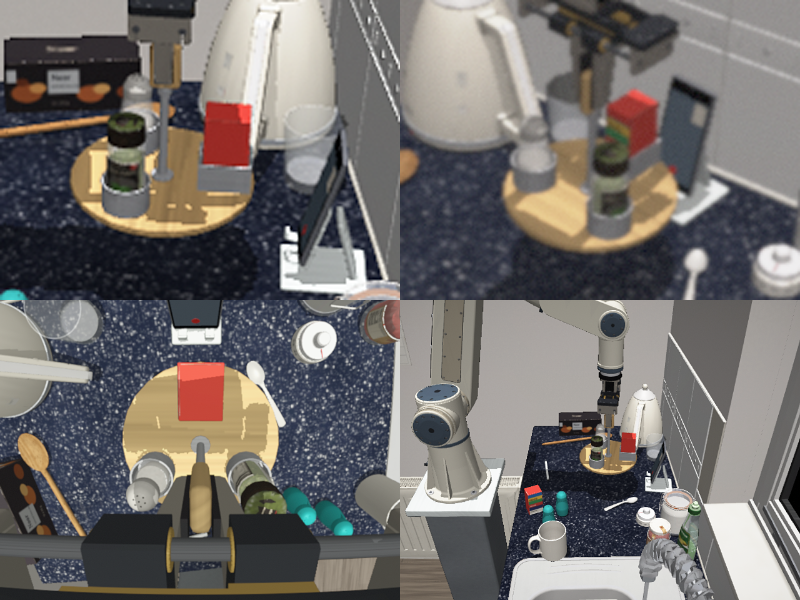

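Side/scene/wrist views show the stand level, with the carton facing the phone and all three items seated. I overshot by about 6 mm, so I'll correct that and finish.

Emit:
drive_tool --steps '[{"linear": [-0.02, -0.03, 0], "angular": [0, 0, 0], "grip": 0}, {"linear": [-0.04, -0.05, 0], "angular": [0, 0, 0], "grip": 0}, {"linear": [-0.02, -0.03, 0], "angular": [0, 0, 0], "grip": 0}, {"linear": [0, 0, 0], "angular": [0, 0, 0], "grip": 0}, {"linear": [0, 0, 0], "angular": [0, 0, 0], "grip": 0}, {"linear": [0, 0, 0], "angular": [0, 0, 0], "grip": 0}, {"linear": [0, 0, 0], "angular": [0, 0, 0], "grip": 0}, {"linear": [0, 0, 0], "angular": [0, 0, 0], "grip": 0}, {"linear": [0, 0, 0], "angular": [0, 0, 0], "grip": 0}, {"linear": [0, 0, 0], "angular": [0, 0, 0], "grip": 0}]'

```text
time: 28.85
eef_pos: [0.5614, -0.006, 0.2531]
tcp_rot: [180.0, 0.0, -8.0]
ft_force: [-0.3, -0.4, -7.1]
finger_gap: 0.15
grip_force: 30.0
```

Run:
```python
from h import *
s=manip.observe(); print(s['time'],s['eef_pos'],s['tcp_rot'],s['finger_gap'],np.abs(s['qd']).max())
grab('wrist','wrist7'); im=load('wrist7')['im']
# foot of phone: bright low-saturation blob ahead; front edge corners
h=cv2.cvtColor(im,cv2.COLOR_RGB2HSV); m=((h[...,1]<40)&(h[...,2]>140)).astype(np.uint8); m[110:]=0; m[:,:230]=0; m[:,400:]=0
k,l,st,ce=cv2.connectedComponentsWithStats(m); i=1+np.argmax(st[1:,4]); print(st[i]); c=max(cv2.findContours((l==i).astype(np.uint8),0,1)[0],key=len)[:,0]
f=np.array([[u,c[c[:,0]==u,1].max()] for u in range(st[i][0]+6,st[i][0]+st[i][2]-6) if (c[:,0]==u).any()],float)
W=np.array([onz('wrist7',p,.005) for p in f]); p=np.polyfit(W[:,1],W[:,0],1); print('front edge yaw',-np.degrees(np.arctan(p[0])),'ends',[onz('wrist7',(float(x),float(f[:,1].mean())),.005).round(4) for x in (st[i][0],st[i][0]+st[i][2]-1)])
```

```text
28.85 [ 0.561367   -0.00595898  0.25307077] [ 1.79998496e+02  2.42600711e-03 -7.95859012e+00] 0.15046233361363795 0.07145632586391157
[ 276   28   84   42 2162]
front edge yaw -7.107834264519164 ends [array([0.7151, 0.0187, 0.005 ]), array([ 0.703 , -0.0675,  0.005 ])]
```

```bash
python3 -c "
from plant import manip
print(manip.finish_job())"
```

```text
the job is handed in; nothing more can be done
None
```

The job is handed in at about 29 s of the 72 s allowed: the salt shaker and stock-cube carton are in their cups, and the arm holds the stand level and still, with the carton facing the phone, the post about 20 cm from the lens by my measurements, and the seasonings at lens height.

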